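# Let the tin out of the gravity rack with its rocking lever

## Robot

A 6-joint arm with a two-finger parallel gripper is mounted at the origin on a cart in front of the work surface, level with it; the furniture and walls round the work are solid. World frame = base frame: x ahead of the robot, y to its left, z up, the work surface at z = 0. Lengths are in m, angles in rad, forces in N, time in s.
With the tool pointing down it reaches from about 0.3 to 0.85 m from the base axis. Payload 5.4 kg.
Tool frame: the origin (TCP) lies at the very end of the fingers, on their centre line; the grasp point (between the pads) lies behind it (env.tcp_to_grasp is the z of the grasp point in the tool frame, in m); z points along the fingers, y is the line along which they close (so a half turn about z gives the same grasp; the last joint's range is limited). The gripper opens to 85 mm and grips with 20 to 120 N. Pads are 22 mm wide; open, the fingers measure 114 mm over their backs; the gripper's body (76 mm by 85 mm) begins 54 mm behind the grasp point. The pads swing forward as they close: fully open they stand 13 mm farther back than shut.
Start: joints at [-1.415, 0.158, 1.597, -0, 1.386, -0.21], TCP at [0.206, -0.537, 0.204] pointing down, gripper open.
Joint ranges: [-2.91, 2.91], [-0.94, 2.29], [0.18, 2.7], [-1.29, 4.43], [0.17, 2.64], [-3, 3]. Speed limits (rad/s): [2.57, 2.57, 3.14, 3.14, 3.14, 3.14].

## Interface

Orientations are given as a 3x3 rotation matrix whose columns are the frame's x, y, z axes.
In Python, from station import env, vision gives the robot as it stands.
- The arm moves only by the tool step_arm, never from a script. Its argument "targets" is one flat list of numbers, 6 for each row, row after row: the shift along the tool's x, y, z in m, then the turn, a rotation vector about the tool's x, y, z in rad. In form: [x, y, z, ax, ay, az, x, y, z, ax, ay, az, ...]. A call has 1 to 8 rows; each row is the pose to reach, as a shift and turn from the pose commanded when the call began, along the tool's axes at that moment; what a row does not reach only later rows make up. A row lasts 1/10 s, in which the tool goes at most 50 mm and 8.59 degrees, less where a joint would pass 70% of its speed; a pose out of reach is approached as far as the arm can. A call with a gripper value outside its range is refused whole. "grip" is the opening, from 0 (shut) to 1 (fully open), set as the call begins (left out, the last holds). The fingers move at their own pace and stop on an object; the grip force is fixed at half the most. Time passes only in rows, so rows that repeat a pose let the fingers close. It gives the time, the measured TCP pose, the force, the opening and the grip force at its end, in the units of the state.
- env.state(): the state, without advancing time (a new reading comes with each control period).
- vision.get_image(name): name is "scene" or "top" or "wrist"; returns a dict with "image" (480x640x3 uint8, red, green, blue), "depth" (480x640 float32, m along the optical axis (not along the pixel's ray), 0 where there is no reading), "K" (3x3 intrinsics, pixels), "eye" and "attitude" of the camera in the world. Camera axes: x right, y up, looking along -z (the intrinsics and any distortion apply to the point x, -y, -z); pixel columns grow to the right and rows downward; lengths in m; the calibration is good to about 2 mm. The wrist camera is an equidistant fisheye: a pixel r from the principal point sees the ray r / f radians off the axis. A picture is of the moment at which its call begins.
- env.hand_in(): hands the job in; it is judged then, once.
The state is a dict: "time": time; "joint_pos": joint angles; "joint_vel": joint speeds; "joint_torque": joint torques, N m; "eef_pos": TCP position; "tcp_rot": TCP orientation; "ft_force": force on the tool from outside, world axes, zero at the start; "wrist_torque": the same for the moment, N m; "grip_width": finger opening in m; "gripper_force": force on a finger pad.
Only numpy, scipy, OpenCV 4.12 (cv2) and the standard library are available. Lean on these libraries where they do the work, as an engineer would, in place of code of your own. Each camera call takes 0.05 s, during which the arm holds its last target. There are 200 camera calls.

## Task

The little rack on the worktop has two lanes, each with a wire gate worked by a rocking lever; a blue, white and red tin lies behind one gate and an amber jar with a green lid behind the other. Press down the red paddle at the left-hand end of the lever over the tin's lane and keep it down until the tin has rolled out and come to rest against the lip at the low end, then let the lever come back up so that the gate drops shut, and draw back. Work only that paddle: do not touch the tin, the jar or the gates with the hand, leave the other lever up and the jar behind its gate, and do not disturb the things standing around.

Things in the scene. Friction and masses are not known exactly. Their poses are not given: they have to be found in the camera images.
- rack: pale wooden rack, fixed, 225 x 208 mm, posts 128 mm high. Origin on the worktop under its middle; x towards its paddles (to the left for the robot, give or take 0.2 rad), y towards the robot, z up. Two lanes 90 mm wide at y = +0.05 (near) and -0.05 (far), 10 mm wall between, on one deck sloping 0.17 rad down to the lip at -x (to the right)
- lip (a point): top edge of the end lip, at its middle (rack x = -0.119, 42 mm above the worktop); the lip is 8 mm thick and stops the tin. Along rack x: gates at x = -0.04, axle at 0.06, back stop at 0.094 (80 mm high), middle of the paddles at 0.148, beyond the back stop
- lever_near (a joint): the near lever, along the near lane (rack y = +0.05): bar on an axle at rack x = 0.06, z = 0.118, paddle on the +x side, wire gate 100 mm on the -x side. Rad: 0 = at rest, gate down; 0.45 = stop, gate up 50 mm, paddle down 38 mm and 7 mm towards -x. The tin passes from about 0.3 on. Sprung back to 0 when let go; pressing the paddle takes about 1.5 N to start, 4 N to hold down; a broad fingertip meets the stop after about 30 mm
- lever_far (a joint): the far lever, along the far lane (rack y = -0.05): bar on an axle at rack x = 0.06, z = 0.118, paddle on the +x side, wire gate 100 mm on the -x side. Rad: 0 = at rest, gate down; 0.45 = stop, gate up 50 mm, paddle down 38 mm and 7 mm towards -x. The tin passes from about 0.3 on. Sprung back to 0 when let go; pressing the paddle takes about 1.5 N to start, 4 N to hold down; a broad fingertip meets the stop after about 30 mm
- paddle_near (a point): centre of the upper face of the near lever's red paddle, a square of 52 x 52 mm with three thin black ribs; it moves with the lever. At rest the face is level, 126 mm above the worktop; axes at rest as the rack's
- paddle_far (a point): centre of the upper face of the far lever's red paddle, a square of 52 x 52 mm with three thin black ribs; it moves with the lever. At rest the face is level, 126 mm above the worktop; axes at rest as the rack's
- gate_near (a point): the near lever's gate: steel wire frame 68 mm wide, 70 mm high, 6 mm thick, hanging from the -x end of the lever; this point is the middle of its bottom bar and moves with the lever. At rest the bar is about 22 mm above the sloping deck and holds back whatever lies behind it. Not to be touched by the hand
- gate_far (a point): the far lever's gate: steel wire frame 68 mm wide, 70 mm high, 6 mm thick, hanging from the -x end of the lever; this point is the middle of its bottom bar and moves with the lever. At rest the bar is about 22 mm above the sloping deck and holds back whatever lies behind it. Not to be touched by the hand
- tin_center (a point): centre of the round food tin with blue, white and red paper, 57 mm across and 72 mm long, about 0.18 kg, lying on its side across a lane behind a gate (centre about x = -0.01 in the rack frame) in the near or the far lane; it rolls down by itself in about half a second when its gate is up. Out and against the end lip its centre is at about x = -0.086. z axis along the tin's length
- jar_center (a point): centre of the small amber jar with a green lid, 48 mm across and 80 mm long, lying on its side behind the gate of the other lane; it stays there
- flask: bystander: steel vacuum flask with black cap, 67 mm across, 174 mm high, to the right of the rack; origin at the centre of its underside
- steel_cup: bystander: small steel cup, 45 mm across, 41 mm high, to the right of the rack; origin at the centre of its underside
- jar_jam: bystander: red jar with a green lid, 74 mm across, 90 mm high, to the right of the rack; origin at the centre of its underside
- bowl: bystander: white bowl, 135 mm across, 60 mm high, to the right of the rack; origin at the centre of its underside
- pepper_mill: bystander: dark wooden pepper mill, 58 mm across, 170 mm high, to the right of the rack; origin at the centre of its underside
There are look-alikes about, which are no part of the job. What is shaped like the part that bears jar_center but yellow is not meant.

How it is judged:
On the way, in this order (a step that is already met when the one before it is completed fails the run):
1. the lever over the tin's lane is pressed and its gate rises, the tin still behind it (((y of tin_center in the frame of rack above 0 m and value of joint lever_near above 0.15 rad) or (y of tin_center in the frame of rack below 0 m and value of joint lever_far above 0.15 rad))), for 0.03 s.
2. the tin has rolled out and lies at rest against the end lip, its lever still held down (x of tin_center in the frame of rack between -0.115 and -0.068 m and z of tin_center in the frame of rack below 0.065 m and height (world z) of tin_center above 0.03 m and y of tin_center in the frame of rack between -0.096 and 0.096 m and linear speed of tin below 0.03 m/s and ((y of tin_center in the frame of rack above 0 m and value of joint lever_near above 0.15 rad) or (y of tin_center in the frame of rack below 0 m and value of joint lever_far above 0.15 rad))), for 0.1 s.
At the end, for the whole second after the job is handed in: the tin lies at rest at the lip end of its lane (centre 68 to 115 mm on the lip side of the rack's middle), both levers are within 0.03 rad of rest, the jar is still behind its gate (centre at most 35 mm on the lip side of the middle), and the bystanders stand upright (x of tin_center in the frame of rack between -0.115 and -0.068 m and z of tin_center in the frame of rack below 0.065 m and height (world z) of tin_center above 0.03 m and y of tin_center in the frame of rack between -0.096 and 0.096 m and x of jar_center in the frame of rack between -0.035 and 0.06 m and height (world z) of jar_center below 0.07 m and linear speed of tin below 0.02 m/s and value of joint each of lever_near, lever_far below 0.03 rad and angle between each of flask, steel_cup, jar_jam, pepper_mill, bowl's own z axis and vertical below 0.1 rad); the robot touches nothing.
It fails at once if the other lever was pressed ((y of tin_center in the frame of rack above 0 m and value of joint lever_far above 0.08 rad) or (y of tin_center in the frame of rack below 0 m and value of joint lever_near above 0.08 rad)).
It fails at once if the tin, the jar or a gate was touched by the hand or arm (contact force between any of the fingers, the arm and tin above 0.5 N or contact force between any of the fingers, the arm and jar above 0.5 N or contact force between any of the fingers, the arm and lever_near_c3 above 0.5 N or contact force between any of the fingers, the arm and lever_near_c4 above 0.5 N or contact force between any of the fingers, the arm and lever_near_c5 above 0.5 N or contact force between any of the fingers, the arm and lever_near_c6 above 0.5 N or contact force between any of the fingers, the arm and lever_near_c7 above 0.5 N or contact force between any of the fingers, the arm and lever_far_c3 above 0.5 N or contact force between any of the fingers, the arm and lever_far_c4 above 0.5 N or contact force between any of the fingers, the arm and lever_far_c5 above 0.5 N or contact force between any of the fingers, the arm and lever_far_c6 above 0.5 N or contact force between any of the fingers, the arm and lever_far_c7 above 0.5 N).
It fails at once if the tin or the jar was lifted (height (world z) of any of tin_center, jar_center above 0.09 m).
It fails at once if the jar left its place (not (x of jar_center in the frame of rack between -0.035 and 0.06 m and height (world z) of jar_center below 0.07 m)).
It fails at once if a bystander was pushed away or lifted (distance of any of flask, steel_cup, jar_jam, pepper_mill, bowl from where it was at the start of the episode above 0.02 m).
It also fails if it takes over 32 s, if anything falls off the work surface, if the arm or the gripper's body presses on something with over 40 N, if the wrist force passes 120 N, or if a joint passes its speed limit or range.

## Working session

There is one attempt and no reset: what is moved stays moved. The work goes in short steps, Python scripts to look and compute and a tool call to move; the robot and the scene stay as the last step left them, time stands still between calls to the robot, and variables do not carry over. Pictures are saved under pics/ and viewed, at most 10 in all, crops included, and the job is handed in when it is done.

Besides the shell and the picture viewer there is one more tool, called after "Call:" as a command line: name --argument value ..., lists and objects as JSON in quotes. step_arm: Moves the arm, as the interface text tells. Its arguments: {"type":"object","properties":{"targets":{"type":"array"},"grip":{"type":"number"}},"required":["targets"]}

```bash
mkdir -p pics
cat > h.py <<'E'
import numpy as np, cv2
from station import env, vision
def ray(im,u,v):
    K=np.array(im["K"]);R=np.array(im["attitude"])
    if R.shape!=(3,3):
        raise SystemExit(R)
    d=np.array([(u-K[0,2])/K[0,0],-(v-K[1,2])/K[1,1],-1.])
    return np.array(im["eye"]),R@d
def onz(im,u,v,z):
    e,d=ray(im,u,v); return e+d*(z-e[2])/d[2]
def bydepth(im,u,v):
    e,d=ray(im,u,v); return e+d*float(im["depth"][int(v),int(u)])
E
python3 - <<'E'
from h import *
for n in("scene","top"):
    im=vision.get_image(n); cv2.imwrite(f"pics/{n}.png",im["image"][:,:,::-1]); print(n,im["eye"],im["attitude"],im["K"])
    b=im["image"]; h=cv2.cvtColor(b,cv2.COLOR_RGB2HSV)
    m=(((h[...,0]<8)|(h[...,0]>172))&(h[...,1]>150)&(h[...,2]>70)).astype('uint8')
    k,l,s,c=cv2.connectedComponentsWithStats(m)
    for i in range(1,k):
        if s[i,4]>40: print(s[i],c[i].round(1),onz(im,*c[i],.126).round(3),bydepth(im,*c[i]).round(3))
print(env.state()["time"],env.tcp_to_grasp,env.state()["tcp_rot"])
E
```

```text
scene [0.74513776 0.81971022 0.61746364] [[-0.96075999 -0.15598531  0.22936612]
 [ 0.27622431 -0.46259264  0.8424418 ]
 [-0.02530547  0.87274087  0.48752744]] [[478.36357133   0.         316.12534225]
 [  0.         478.36357133 237.91523893]
 [  0.           0.           1.        ]]
[331 126  10   8  49] [335.1 130.3] [ 0.236 -0.754  0.126] [ 0.208 -0.841  0.099]
[ 189  261   44   54 1011] [209.8 286.3] [0.745 0.081 0.126] [ 0.745 -0.011  0.065]
[371 302  38  24 650] [389. 314.] [0.472 0.253 0.126] [0.471 0.253 0.126]
[312 309  35  24 660] [328.7 320.7] [0.57  0.239 0.126] [0.57  0.239 0.126]
top [ 0.36829036 -0.0630244   1.52898537] [[-0.00478574  0.99561966 -0.09337336]
 [-0.99994153 -0.00385914  0.01010164]
 [ 0.00969705  0.09341624  0.99557992]] [[589.90044257   0.         320.43522465]
 [  0.         589.90044257 242.69762014]
 [  0.           0.           1.        ]]
[282 150  52  15 507] [305.9 156. ] [ 0.711 -0.043  0.126] [ 0.727 -0.042  0.06 ]
[179 202  25  25 490] [190.6 214.2] [0.57  0.233 0.126] [ 0.368 -0.063  1.529]
[172 243  26  26 503] [184.3 255.3] [0.471 0.247 0.126] [0.471 0.247 0.126]
[635 360   5  14  52] [637.5 366.1] [ 0.205 -0.822  0.126] [ 0.202 -0.839  0.096]
0.1 -0.0187 [[ 9.33832190e-01  3.57711304e-01 -2.50967468e-04]
 [ 3.57711176e-01 -9.33830624e-01  1.75525333e-03]
 [ 3.93512851e-04 -1.72888593e-03 -9.99998428e-01]]
```

View pics/scene.png

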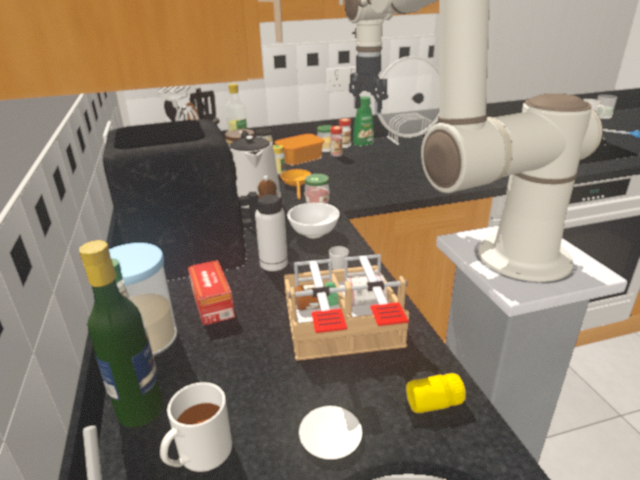

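View pics/top.png

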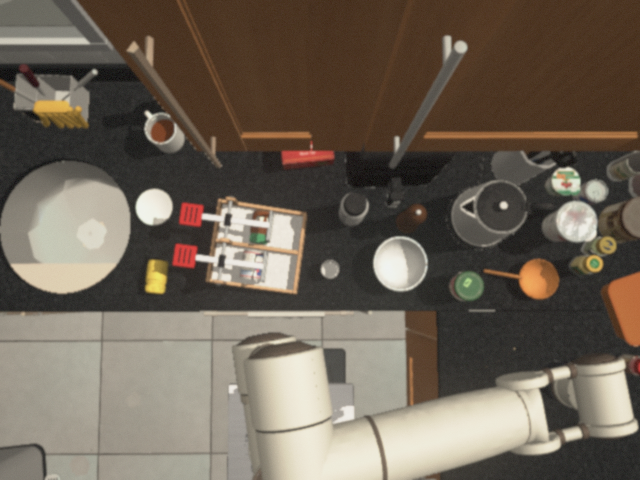

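Run:
```python
from h import *
a=cv2.imread("pics/top.png")[190:300,165:315]; b=cv2.imread("pics/scene.png")[240:360,280:420]
a=cv2.resize(a,(600,440)[::1],interpolation=2)[:, :]; b=cv2.resize(b,None,fx=4,fy=4,interpolation=2)
cv2.imwrite("pics/crop_a.png",cv2.resize(np.hstack([cv2.resize(a,(400,293)),cv2.resize(b,(342,293))]),None,fx=1.07,fy=1.07))
im=vision.get_image("top")
for u,v in [(305,207),(298,292),(208,287),(219,197),(330,268),(157,277),(154,207),(470,285),(400,262),(355,205)]: print(u,v,bydepth(im,u,v).round(3))
# cabinet undersides: min height over workspace
d=im["depth"]; 
for u,v in [(200,120),(300,100),(190,130),(250,140)]: print(u,v,bydepth(im,u,v).round(3))
```

```text
305 207 [ 0.606 -0.039 -0.004]
298 292 [ 0.384 -0.02   0.001]
208 287 [0.398 0.211 0.008]
219 197 [0.633 0.186 0.001]
330 268 [ 0.446 -0.103 -0.   ]
157 277 [0.423 0.332 0.046]
154 207 [0.606 0.354 0.007]
470 285 [ 0.398 -0.442  0.089]
400 262 [ 0.46  -0.284  0.011]
355 205 [ 0.584 -0.158  0.17 ]
200 120 [0.633 0.106 0.672]
300 100 [ 0.64  -0.044  0.739]
190 130 [0.593 0.103 0.755]
250 140 [0.632 0.044 0.563]
```

View pics/crop_a.png

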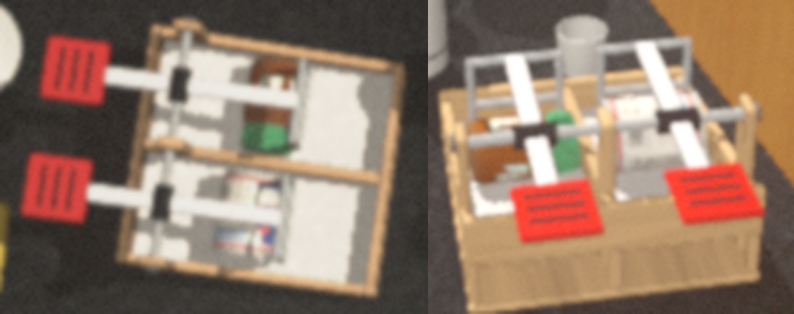

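The candidates: the near lane (top crop ~(250,215)) holds the white tin with blue and red paper. The far lane (~(270,105)) holds the amber jar with the green lid. The yellow one on the worktop at top (157,277) is the look-alike. So I press the near paddle, which measures (0.471, 0.250, 0.126); two views and the depth agree with the given 126 mm.

Call:
step_arm --targets '[0,0,-0.05,0,0,0,0,0,-0.1,0,0,0,0,0,-0.12,0,0,0,0.04,-0.05,-0.12,0,0,0,0.07,-0.09,-0.12,0,0,0.1,0.1,-0.13,-0.12,0,0,0.2,0.13,-0.165,-0.12,0,0,0.3,0.16,-0.2,-0.12,0,0,0.4]' --grip 0

```text
time: 0.95
eef_pos: [0.2816, -0.2968, 0.3237]
tcp_rot: [[0.999, -0.039, 0.0], [-0.039, -0.999, 0.0], [0.0, -0.0, -1.0]]
ft_force: [0.5, 0.4, 0.2]
grip_width: -0.0003
gripper_force: 0.0
```

```bash
cat > go.py <<'E'
import sys
from h import *
s=env.state();p=np.array(s["eef_pos"]);R=np.array(s["tcp_rot"])
t=np.array([float(a) for a in sys.argv[1:4]])
print(s["time"],p.round(4),"shift",(R.T@(t-p)).round(4),"yaw err", (np.arctan2(R[1,0],R[0,0])+0.14).round(3),np.round(s["joint_pos"],2),np.round(s["ft_force"],1))
E
python3 go.py 0.472 0.254 0.3
```

```text
0.95 [ 0.2816 -0.2968  0.3237] shift [ 0.1687 -0.5578  0.0239] yaw err 0.101 [-1.11 -0.34  1.83  0.    1.65  0.5 ] [0.5 0.4 0.2]
```

Call:
step_arm --targets '[0.02,-0.04,0,0,0,0.1,0.035,-0.08,0,0,0,0.1,0.05,-0.12,0,0,0,0.1,0.065,-0.16,0,0,0,0.1,0.08,-0.2,0,0,0,0.1,0.09,-0.24,0,0,0,0.1,0.1,-0.28,0,0,0,0.1,0.11,-0.32,0,0,0,0.1]'

```text
time: 1.75
eef_pos: [0.4024, 0.0191, 0.3239]
tcp_rot: [[0.991, -0.134, 0.0], [-0.134, -0.991, -0.0], [0.0, 0.0, -1.0]]
ft_force: [0.2, -1.4, 0.1]
grip_width: -0.0
gripper_force: 0.0
```

```bash
python3 go.py 0.472 0.254 0.2
```

```text
1.75 [0.4024 0.0191 0.3239] shift [ 0.0376 -0.2422  0.1239] yaw err 0.006 [-0.25 -0.36  1.85 -0.    1.66  1.45] [ 0.2 -1.4  0.1]
```

Call:
step_arm --targets '[0.007,-0.04,0,0,0,0,0.014,-0.08,0,0,0,0,0.02,-0.12,0,0,0,0,0.026,-0.16,0,0,0,0,0.032,-0.2,0.02,0,0,0,0.038,-0.235,0.05,0,0,0,0.038,-0.242,0.09,0,0,0,0.038,-0.242,0.124,0,0,0]'

```text
time: 2.55
eef_pos: [0.4716, 0.2534, 0.1977]
tcp_rot: [[0.991, -0.131, -0.002], [-0.131, -0.991, -0.0], [-0.002, 0.0, -1.0]]
ft_force: [0.9, -1.1, -0.6]
grip_width: 0.0001
gripper_force: 0.0
```

```bash
python3 go.py 0.472 0.254 0.13
python3 - <<'E'
from h import *
a=vision.get_image("wrist"); s=vision.get_image("scene")
print(a["K"],a["eye"],a["attitude"])
cv2.imwrite("pics/w1.png",a["image"][:,:,::-1])
c=cv2.resize(s["image"][200:380,240:460,::-1],None,fx=3,fy=3)
cv2.imwrite("pics/s1.png",c)
E
```

```text
2.55 [0.4716 0.2534 0.1977] shift [ 0.0004 -0.0007  0.0677] yaw err 0.008 [0.27 0.06 1.71 0.   1.37 1.97] [ 0.9 -1.1 -0.6]
[[371.64829954   0.         318.89251413]
 [  0.         371.64829954 241.61043532]
 [  0.           0.           1.        ]] [0.54118783 0.24277384 0.36778159] [[-0.13147585  0.95241477  0.27499129]
 [-0.99131866 -0.12664894 -0.03531799]
 [ 0.00118998 -0.27724745  0.96079781]]
```

View pics/w1.png

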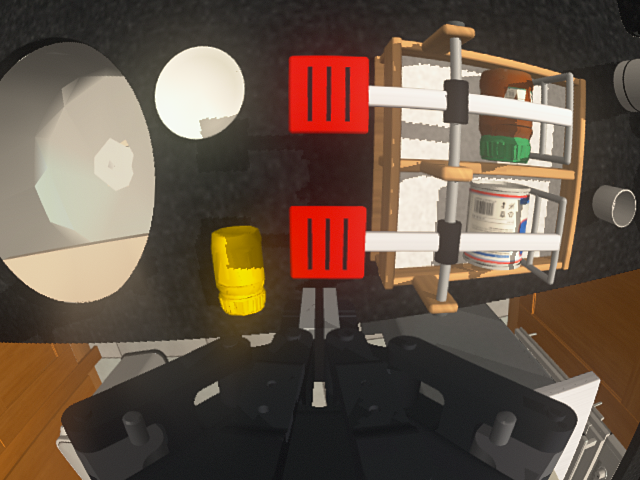

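View pics/s1.png

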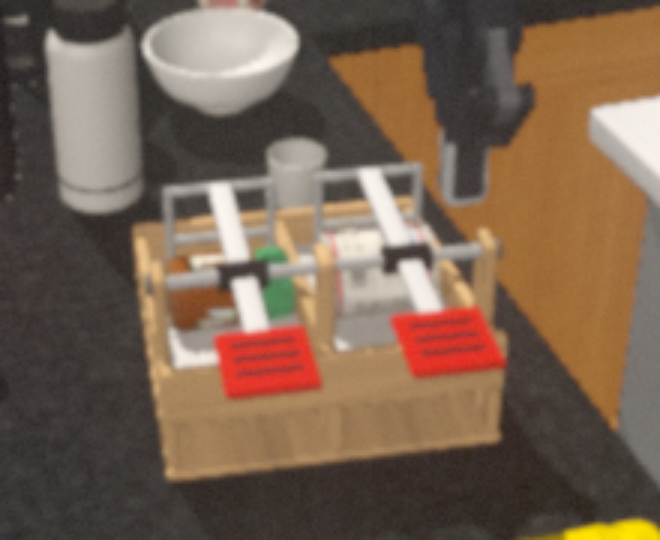

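The wrist view shows the near paddle at (328,242), the fingertips at (319,290), and the tin in the same lane at (500,225). I'll check those against the calibration.

Run:
```python
from h import *
import math
a=vision.get_image("wrist");K=np.array(a["K"]);R=np.array(a["attitude"]);e=np.array(a["eye"])
def w(u,v,z):
    dx,dy=u-K[0,2],v-K[1,2];r=math.hypot(dx,dy);th=r/K[0,0]
    d=R@np.array([math.sin(th)*dx/r,-math.sin(th)*dy/r,-math.cos(th)]);return e+d*(z-e[2])/d[2]
print("paddle",w(328,242,.126),"far",w(329,94,.126),"tip",w(319,290,.198))
s=vision.get_image("scene")
d=np.array(s["attitude"]).T@(np.array(env.state()["eef_pos"])-s["eye"]);K=s["K"]
print(K[0][2]-K[0][0]*d[0]/d[2],K[1][2]+K[1][1]*d[1]/d[2])
```

```text
paddle [0.4679709  0.24326245 0.126     ] far [0.56383583 0.23013889 0.126     ] tip [0.46606415 0.24999405 0.198     ]
390.6022494154731 275.6325344992835
```

Everything agrees (paddle ≈ (0.470, 0.247), TCP above it). Descending and pressing.

Call:
step_arm --targets '[0,0,0.03,0,0,0,0,0,0.055,0,0,0,0,0,0.068,0,0,0,0,0,0.076,0,0,0,0,0,0.084,0,0,0,0,0,0.09,0,0,0,0,0,0.095,0,0,0,0,0,0.097,0,0,0]'

```text
time: 3.55
eef_pos: [0.4724, 0.252, 0.103]
tcp_rot: [[0.991, -0.134, 0.0], [-0.134, -0.991, 0.0], [0.0, -0.0, -1.0]]
ft_force: [-0.2, 0.1, -0.7]
grip_width: -0.0002
gripper_force: 0.0
```

Call:
step_arm --targets '[0,0,0.001,0,0,0,0,0,0.001,0,0,0,0,0,0.001,0,0,0,0,0,0.001,0,0,0,0,0,0.001,0,0,0,0,0,0.001,0,0,0,0,0,0.001,0,0,0,0,0,0.001,0,0,0]'

```text
time: 4.35
eef_pos: [0.4724, 0.252, 0.1021]
tcp_rot: [[0.991, -0.134, -0.0], [-0.134, -0.991, 0.0], [-0.0, -0.0, -1.0]]
ft_force: [0.8, 0.0, 0.8]
grip_width: 0.0
gripper_force: 0.0
```

Run:
```python
from h import *
s=vision.get_image("scene"); a=vision.get_image("wrist")
c=cv2.resize(s["image"][220:380,260:440,::-1],(400,356)); d=cv2.resize(a["image"][:,260:,::-1],(380,356*480//480))
cv2.imwrite("pics/s2.png",np.hstack([c,d])); print(env.state()["ft_force"],env.state()["eef_pos"])
```

```text
[ 0.60648177  0.05556469 -0.45434766] [0.47236646 0.25199113 0.10209484]
```

View pics/s2.png

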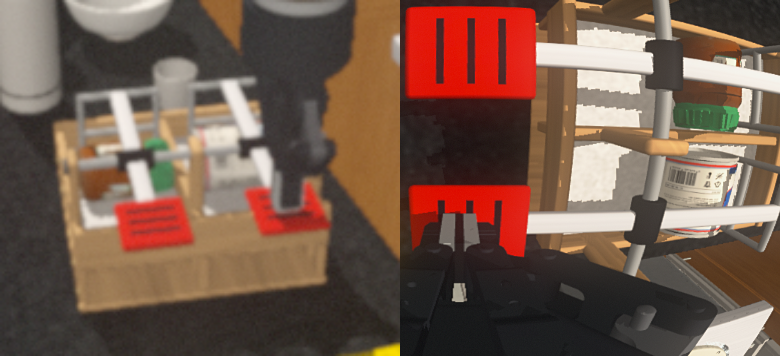

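The picture shows the fingertips over the near paddle (left panel (290,212)). The lever is not yet visibly down and there's no force. I'll check by depth how high the tips and the paddle really are.

Run:
```python
from h import *
s=vision.get_image("scene")
d=np.array(s["attitude"]).T@(np.array(env.state()["eef_pos"])-s["eye"]);K=s["K"]
print(K[0][2]-K[0][0]*d[0]/d[2],K[1][2]+K[1][1]*d[1]/d[2])
for v in range(294,328,3): print(v,[ (tuple(bydepth(s,u,v).round(3)),tuple(s["image"][v,u])) for u in (391,)])
for u,v in [(376,318),(382,322),(378,308),(402,321),(320,321),(332,315)]: print(u,v,bydepth(s,u,v).round(3),s["image"][v,u])
```

```text
387.56285102679306 325.2448527879379
294 [((np.float64(0.489), np.float64(0.291), np.float64(0.196)), (np.uint8(58), np.uint8(49), np.uint8(49)))]
297 [((np.float64(0.488), np.float64(0.291), np.float64(0.191)), (np.uint8(60), np.uint8(48), np.uint8(46)))]
300 [((np.float64(0.472), np.float64(0.259), np.float64(0.159)), (np.uint8(62), np.uint8(54), np.uint8(52)))]
303 [((np.float64(0.475), np.float64(0.264), np.float64(0.157)), (np.uint8(60), np.uint8(56), np.uint8(52)))]
306 [((np.float64(0.474), np.float64(0.263), np.float64(0.15)), (np.uint8(62), np.uint8(52), np.uint8(52)))]
309 [((np.float64(0.473), np.float64(0.262), np.float64(0.144)), (np.uint8(58), np.uint8(52), np.uint8(54)))]
312 [((np.float64(0.473), np.float64(0.263), np.float64(0.138)), (np.uint8(72), np.uint8(66), np.uint8(62)))]
315 [((np.float64(0.47), np.float64(0.257), np.float64(0.127)), (np.uint8(119), np.uint8(76), np.uint8(71)))]
318 [((np.float64(0.473), np.float64(0.264), np.float64(0.127)), (np.uint8(143), np.uint8(44), np.uint8(39)))]
321 [((np.float64(0.475), np.float64(0.268), np.float64(0.124)), (np.uint8(157), np.uint8(32), np.uint8(26)))]
324 [((np.float64(0.476), np.float64(0.272), np.float64(0.121)), (np.uint8(158), np.uint8(73), np.uint8(48)))]
327 [((np.float64(0.441), np.float64(0.2), np.float64(0.05)), (np.uint8(158), np.uint8(122), np.uint8(86)))]
376 318 [0.495 0.254 0.125] [223  52  35]
382 322 [0.491 0.269 0.127] [219  48  34]
378 308 [0.484 0.236 0.129] [162  55  49]
402 321 [0.459 0.275 0.125] [167  41  27]
320 321 [0.745 0.82  0.617] [208  47  33]
332 315 [0.561 0.228 0.127] [213  52  42]
```

The paddle is still at rest (0.126), and the real fingertips sit about 25 mm above the reported TCP, just at contact. I'll press further, going by force.

Call:
step_arm --targets '[0,0,0.004,0,0,0,0,0,0.008,0,0,0,0,0,0.011,0,0,0,0,0,0.011,0,0,0]'

```text
time: 4.9
eef_pos: [0.4724, 0.2521, 0.0908]
tcp_rot: [[0.991, -0.134, -0.0], [-0.134, -0.991, 0.0], [-0.0, -0.0, -1.0]]
ft_force: [0.6, 1.1, 1.2]
grip_width: -0.0002
gripper_force: 0.3
```

Call:
step_arm --targets '[0,0,0.004,0,0,0,0,0,0.008,0,0,0,0,0,0.012,0,0,0,0,0,0.012,0,0,0]'

```text
time: 5.3
eef_pos: [0.472, 0.2517, 0.0783]
tcp_rot: [[0.991, -0.134, -0.001], [-0.134, -0.991, -0.0], [-0.001, 0.001, -1.0]]
ft_force: [0.3, 0.6, 0.4]
grip_width: -0.0001
gripper_force: 0.0
```

```bash
cat > look.py <<'E'
from h import *
s=vision.get_image("scene")
for u,v in [(376,318),(382,322),(378,308),(402,321)]: print(u,v,bydepth(s,u,v).round(3),s["image"][v,u])
t=vision.get_image("top")["image"]
h=cv2.cvtColor(t,cv2.COLOR_RGB2HSV)[195:300,205:310]
print(env.state()["ft_force"].round(1) if hasattr(env.state()["ft_force"],"round") else env.state()["ft_force"])
import sys
if len(sys.argv)>1:
    a=vision.get_image("wrist")
    cv2.imwrite(sys.argv[1],np.hstack([cv2.resize(s["image"][220:380,260:440,::-1],(400,356)),cv2.resize(a["image"][:,260:,::-1],(380,356))]))
E
python3 look.py pics/s3.png
```

```text
376 318 [0.486 0.234 0.107] [198  54  45]
382 322 [0.483 0.253 0.112] [137 125 121]
378 308 [0.435 0.128 0.038] [195 190 183]
402 321 [0.447 0.252 0.105] [199  70  46]
[-0.1  0.3  1.2]
```

The paddle is going down (0.126 → about 0.106). A little further.

Call:
step_arm --targets '[0,0,0.003,0,0,0,0,0,0.006,0,0,0,0,0,0.006,0,0,0,0,0,0.006,0,0,0,0,0,0.006,0,0,0,0,0,0.006,0,0,0]'

```text
time: 6.05
eef_pos: [0.4722, 0.2521, 0.0729]
tcp_rot: [[0.991, -0.134, -0.0], [-0.134, -0.991, 0.0], [-0.0, -0.0, -1.0]]
ft_force: [-0.2, 0.0, 0.8]
grip_width: 0.0002
gripper_force: 0.0
```

```bash
python3 look.py pics/s4.png
```

```text
376 318 [0.485 0.233 0.106] [183  48  43]
382 322 [0.483 0.252 0.111] [133 126 120]
378 308 [0.471 0.207 0.104] [216 210 203]
402 321 [0.444 0.247 0.1  ] [177 108  73]
[ 0.5 -0.   0.7]
```

View pics/s4.png

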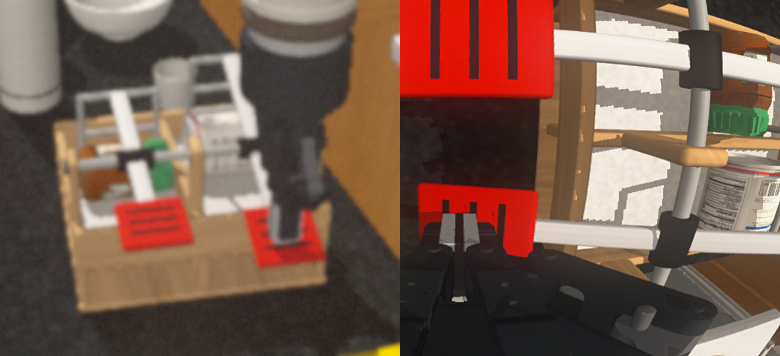

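The gate is up and the tin has moved along (left panel (215,135)). I'll press a bit nearer the stop, hold, then locate the tin from above.

Call:
step_arm --targets '[0,0,0.003,0,0,0,0,0,0.005,0,0,0,0,0,0.005,0,0,0,0,0,0.005,0,0,0,0,0,0.005,0,0,0,0,0,0.005,0,0,0,0,0,0.005,0,0,0,0,0,0.005,0,0,0]'

```text
time: 7.0
eef_pos: [0.4726, 0.252, 0.0682]
tcp_rot: [[0.991, -0.134, 0.001], [-0.134, -0.991, 0.0], [0.001, -0.0, -1.0]]
ft_force: [0.7, -1.1, 3.4]
grip_width: 0.0004
gripper_force: 1.5
```

```bash
python3 look.py
python3 - <<'E'
from h import *
t=vision.get_image("top"); s=vision.get_image("scene")
a=cv2.resize(t["image"][190:300,165:315,::-1],(400,293)); b=cv2.resize(s["image"][240:360,280:420,::-1],(342,293))
cv2.imwrite("pics/s5.png",np.hstack([a,b]))
E
```

```text
376 318 [0.483 0.228 0.102] [208  49  37]
382 322 [0.483 0.253 0.112] [139 131 127]
378 308 [0.47  0.206 0.104] [214 208 202]
402 321 [0.421 0.203 0.06 ] [166 120  82]
[ 0.5 -1.3  3.1]
```

View pics/s5.png

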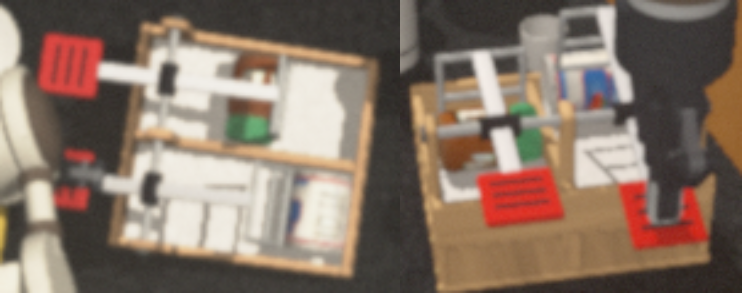

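The tin has rolled out against the lip (left panel (320,210)), the lever is held down with a measured force of 3.4 N, and the jar is still behind its gate. I'll hold a moment more, then let up.

Call:
step_arm --targets '[0,0,0,0,0,0,0,0,0,0,0,0,0,0,0,0,0,0,0,0,0,0,0,0,0,0,0,0,0,0,0,0,-0.005,0,0,0,0,0,-0.01,0,0,0,0,0,-0.015,0,0,0]'

```text
time: 8.0
eef_pos: [0.4719, 0.2525, 0.0835]
tcp_rot: [[0.991, -0.134, -0.001], [-0.134, -0.991, 0.001], [-0.001, -0.001, -1.0]]
ft_force: [0.1, 3.0, 1.7]
grip_width: 0.0
gripper_force: 1.2
```

Call:
step_arm --targets '[0,0,-0.006,0,0,0,0,0,-0.012,0,0,0,0,0,-0.018,0,0,0,0,0,-0.03,0,0,0,0,0,-0.06,0,0,0,0,0,-0.1,0,0,0,0,0,-0.15,0,0,0,0,0,-0.19,0,0,0]'

```text
time: 8.8
eef_pos: [0.4724, 0.2517, 0.2764]
tcp_rot: [[0.991, -0.134, 0.002], [-0.134, -0.991, -0.0], [0.002, -0.0, -1.0]]
ft_force: [1.2, -0.3, 1.0]
grip_width: -0.0001
gripper_force: 0.0
```

Call:
step_arm --targets '[-0.03,0.03,0,0,0,0,-0.06,0.06,0,0,0,0,-0.08,0.1,0,0,0,0,-0.09,0.14,0,0,0,0,-0.1,0.18,0,0,0,0,-0.1,0.22,0,0,0,0,-0.1,0.26,0,0,0,0,-0.1,0.26,0,0,0,0]'

```text
time: 9.6
eef_pos: [0.3378, 0.0037, 0.2735]
tcp_rot: [[0.99, -0.142, 0.0], [-0.142, -0.99, -0.002], [0.0, 0.002, -1.0]]
ft_force: [0.0, 0.4, 0.3]
grip_width: -0.0003
gripper_force: 0.0
```

Run:
```python
from h import *
t=vision.get_image("top"); s=vision.get_image("scene")
a=cv2.resize(t["image"][190:300,165:315,::-1],(400,293)); b=cv2.resize(s["image"][240:360,280:420,::-1],(342,293))
cv2.imwrite("pics/s6.png",np.hstack([a,b]))
X=np.array([.14,.99]);Y=np.array([-.99,.14]);c=np.array([.471,.249])-.148*X-.05*Y
for n,u,v,z in[("tin",285,269,.06),("jar",260,228,.06)]:
    q=onz(t,u,v,z)[:2]-c; print(n,q@X,q@Y)
for u,v in[(389,314),(329,321)]: print(bydepth(s,u,v))
print(env.state()["time"],env.state()["eef_pos"],env.state()["ft_force"])
```

```text
tin -0.09230902866627469 0.04666454437326114
jar -0.015851773087087007 -0.04651490773735606
[0.47088786 0.2517155  0.12495653]
[0.57012543 0.24076746 0.12664482]
9.7 [0.33830138 0.00714573 0.27343094] [-0.16226557  0.20667831  0.4739337 ]
```

View pics/s6.png

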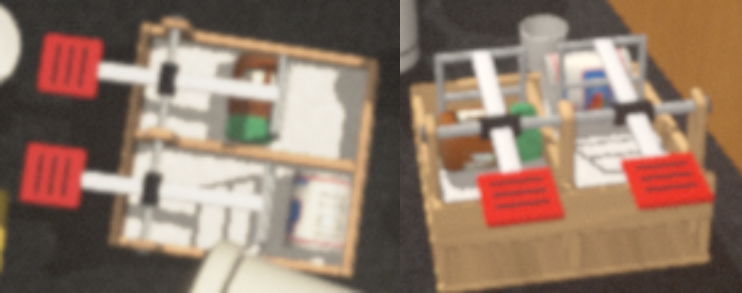

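The tin lies at the lip (rack x ≈ -0.09), both paddles are back at 0.126, the jar is in place, and the arm is clear. Handing in.

```bash
python3 -c "
from station import env
print(env.hand_in())"
```

```text
the job is handed in; nothing more can be done
None
```

I handed in the job: the near paddle let the tin roll out to rest against the lip. The gate is shut again, both levers are up, the jar is still behind its gate, and the arm is clear, but the hand-in returned no verdict.

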